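# Rotate the oil filter stock in the gravity lane

### The job

Rotate the stock of orange oil filters: first take the oldest one, at the low front end of the sloped lane that holds the orange filters, and set it down (do not drop it) lying inside the red tray. Then take the new orange filter from the cardboard holder and load it into the same lane at the high end, lying across the lane behind the two orange filters that have rolled forward, and let go of it.

Things in the scene. Friction and masses are not known exactly. Their poses are not given: they have to be found in the camera images.
- oldest_center (a point): Centre of the oldest orange oil filter: a rigid cylinder 60 mm in diameter, 58 mm long, 0.22 kg, lying across the orange lane against the stop at its low front end, nearest the robot. y: along the cylinder, level; x, z turn as it rolls. Grip its flat ends (58 mm apart) from above. Two like it touch it uphill and roll down 60 mm when it is lifted out.
- fresh_center (a point): Centre (42 mm above the bench) of the new orange oil filter, a cylinder like the oldest, 60 mm in diameter, 58 mm long, lying in one of two nests of a flat cardboard holder; a blue one lies parallel, 90 mm away. y: along the cylinder, level; x, z turn as it rolls. Grip its flat ends from above; the nest's 10 mm ribs touch only the round sides.
- lane_back (a point): Where the new filter's centre comes to lie, third in the orange lane: 30 mm off its floor, 81 mm above the bench. Level axes: x along the lane to its high back end, y across. Fixed channel, slopes 8 degrees, 64 mm wide inside; 4 mm thick side guards stand 6 mm above the floor: keep fingertips higher. Floor goes on 75 mm uphill, open end; a filter let go there rolls down to the queue.
- tray: Red open square tray, fixed to the bench, 170 x 170 mm outside, 162 mm inside, walls 4 mm thick and 30 mm high, rubber floor 6 mm above the bench. Origin at the centre of its underside on the bench, x and y along its walls, z up. A filter lying in it has its centre 36 mm above the bench and may roll a little.
Mind the look-alikes: they are no part of the job. What is shaped like the part that bears lane_back but green or turquoise is not meant.

How it is judged (in metres and radians):
On the way, in this order (a step that is already met when the one before it is completed fails the run):
1. the oldest orange filter lies in the red tray, let go (x of oldest_center in the frame of tray between -0.065 and 0.065 m and y of oldest_center in the frame of tray between -0.065 and 0.065 m and z of oldest_center in the frame of tray between 0.02 and 0.05 m and contact force between oldest and the fingers below 0.05 N), for 0.2 s.
2. the new orange filter lies in the lane behind the two others, let go (x of fresh_center in the frame of lane_back between -0.015 and 0.015 m and y of fresh_center in the frame of lane_back between -0.012 and 0.012 m and z of fresh_center in the frame of lane_back between -0.01 and 0.01 m and angle between the y axis of fresh_center and the y axis of lane_back, either way round below 0.2 rad and contact force between fresh and the fingers below 0.05 N), for 0.2 s.
At the end, for the whole second after the job is handed in: Oldest filter at rest in the red tray (centre within 65 mm of its middle along both walls, 20 to 50 mm up); new filter at rest in the third place of the orange lane: centre within 15 mm along, 12 mm across, 10 mm in height, axis across the lane within 11 degrees (x of oldest_center in the frame of tray between -0.065 and 0.065 m and y of oldest_center in the frame of tray between -0.065 and 0.065 m and z of oldest_center in the frame of tray between 0.02 and 0.05 m and x of fresh_center in the frame of lane_back between -0.015 and 0.015 m and y of fresh_center in the frame of lane_back between -0.012 and 0.012 m and z of fresh_center in the frame of lane_back between -0.01 and 0.01 m and angle between the y axis of fresh_center and the y axis of lane_back, either way round below 0.2 rad and linear speed of each of oldest, fresh below 0.03 m/s); the robot touches nothing.
It fails at once if the oldest filter is dropped: let go over the tray more than 25 mm above where it would rest (x of oldest_center in the frame of tray between -0.08 and 0.08 m and y of oldest_center in the frame of tray between -0.08 and 0.08 m and z of oldest_center in the frame of tray above 0.061 m and contact force between oldest and the fingers below 0.05 N).
It also fails if it takes over 64 s, if anything falls off the work surface, if the arm or the gripper's body presses on something with over 40 N, if the wrist force passes 120 N, or if a joint passes its speed limit or range.

### The arm

A 6-joint arm with a two-finger parallel gripper is mounted at the origin on the work surface. World frame = base frame: x ahead of the robot, y to its left, z up, the work surface at z = 0. Lengths are in mm, angles in degrees, forces in N, time in s.
With the tool pointing down it reaches from about 350 to 925 mm from the base axis. Payload 6.4 kg.
Tool frame: the origin (TCP) lies at the very end of the fingers, on their centre line; the grasp point (between the pads) lies 19 mm behind it; z points along the fingers, x is the direction in which the jaws open and shut, and the axes are right-handed (so a half turn about z gives the same grasp; the last joint's range is limited). The gripper opens to 94 mm and grips with 3 to 60 N. Pads are 16 mm wide; open, the fingers measure 119 mm over their backs; the gripper's body (75 mm by 177 mm) begins 78 mm behind the grasp point.
Start: joints at [-84.803, 14.043, 89.255, -0, 76.702, -9.975], TCP at [170.12, -627.354, 205.455] pointing down, gripper open.
Joint ranges: [-179.41, 179.41], [-58.25, 129.5], [7.25, 145.43], [-54.29, 234.29], [11.92, 165.04], [-157.13, 157.13]. Speed limits (degrees/s): [147.25, 147.25, 180, 180, 180, 180].

### API

Orientations are given as a 3x3 rotation matrix whose columns are the frame's x, y, z axes.
In Python, from rig import manip gives the robot as it stands. The module is installed in compiled form; this text tells all that it offers.
- The arm moves only by the tool move_arm, never from a script. Its argument "moves" is a list of rows, each a list of 7 numbers: the shift along the tool's x, y, z in m, then the turn, a rotation vector about the tool's x, y, z in degrees, then the closure, from 0 (fully open) to 1 (shut). In form: [[tx, ty, tz, wx, wy, wz, gripper], ...]. A call has exactly 5 rows; each row shifts and turns the commanded pose from where the row before left it, along the tool's axes as they then stand; what a row does not reach is not made up. A row lasts 1/8 s, in which the tool goes at most 62.5 mm and 10.7 degrees, less where a joint would pass 70% of its speed; a pose out of reach is approached as far as the arm can. A call is refused whole if a number of a shift passes 0.0625 or a number of a turn 10.7, either way. A call with a gripper value outside its range is refused whole. The fingers move at their own pace and stop on an object; "force" is the grip in N (left out, the last holds). Time passes only in rows, so rows that do not move let the fingers close, or fill a call up. It gives the time, the measured TCP pose, the force and the opening at its end, in the units of the state.
- manip.read_state(): the state, without advancing time (a new reading comes with each control period).
- manip.snapshot(name): name is "side" or "top"; returns a dict with "image" (420x560x3 uint8, red, green, blue), "fx", "fy", "cx", "cy" (pixels), "dist_coeffs" ([k1, k2, p1, p2, k3] as OpenCV has them; the pictures are not rectified), "rvec" (rotation vector, rad) and "tvec" (3), from world to camera coordinates, as OpenCV has them. Camera axes: x right, y down, z forward; pixel columns grow to the right and rows downward; lengths in mm; the calibration is good to about 2 mm. A picture is of the moment at which its call begins. There is no depth.
- manip.finish_job(): hands the job in, once; it reports no verdict.
The state is a dict: "time": time; "qpos": joint angles; "dq": joint speeds; "joint_torque": joint torques, N m; "tool_pos": TCP position; "ee_rot": TCP orientation; "wrist_force": force on the tool from outside, world axes, zero at the start; "moment": the same for the moment, N m; "opening": finger opening in mm.
Only numpy, scipy, OpenCV 4.12 (cv2) and the standard library are available. Lean on these libraries where they do the work, as an engineer would, in place of code of your own. Each camera call takes 0.05 s, during which the arm holds its last target.

## Working session

There is one attempt and no reset: what is moved stays moved. The work goes in short steps, Python scripts to look and compute and a tool call to move; the robot and the scene stay as the last step left them, time stands still between calls to the robot, and variables do not carry over. Pictures are saved under pics/ and viewed, and the job is handed in when it is done.

Besides the shell and the picture viewer there is one more tool, called after "Request:" as name(argument=value, ...), one argument or row to a line, values as JSON. move_arm: Moves the arm, as the interface text tells. Its arguments: {"type":"object","properties":{"moves":{"type":"array","items":{"type":"array","items":{"type":"number"}}},"force":{"type":"number"}},"required":["moves"]}

```bash
mkdir -p pics
cat > h.py <<'E'
import numpy as np, cv2
from rig import manip
def snap(n,fn=None):
    s=manip.snapshot(n); 
    if fn: cv2.imwrite('pics/'+fn,s['image'][:,:,::-1])
    return s
def K(s): return np.array([[s['fx'],0,s['cx']],[0,s['fy'],s['cy']],[0,0,1.]])
def ray(s,uv):
    p=cv2.undistortPoints(np.array([[uv]],float),K(s),np.array(s['dist_coeffs'],float))[0,0]
    R=cv2.Rodrigues(np.array(s['rvec'],float))[0]; t=np.array(s['tvec'],float).ravel()
    o=-R.T@t; d=R.T@np.array([p[0],p[1],1]); return o,d/np.linalg.norm(d)
def plane(s,uv,z):
    o,d=ray(s,uv); return o+d*(z-o[2])/d[2]
def tri(a,b):
    (o1,d1),(o2,d2)=a,b
    A=np.stack([d1,-d2],1); x=np.linalg.lstsq(A,o2-o1,rcond=None)[0]
    p,q=o1+x[0]*d1,o2+x[1]*d2; return (p+q)/2,np.linalg.norm(p-q)
def proj(s,P):
    return cv2.projectPoints(np.array(P,float).reshape(-1,3),np.array(s['rvec'],float),np.array(s['tvec'],float),K(s),np.array(s['dist_coeffs'],float))[0].reshape(-1,2)
E
python3 - <<'E'
from h import *
for n in('side','top'):
    s=snap(n,n+'0.png'); o,d=ray(s,(280,210)); print(n,o.round(),d.round(3),s['fx'])
print(manip.read_state())
E
```

```text
side [354. 874. 780.] [ 0.023 -0.781 -0.624] 448.8107522931753
top [ 318.   11. 1242.] [ 0.071 -0.009 -0.997] 535.8034542410411
{'time': 0.1, 'qpos': array([-8.48023569e+01,  1.40786699e+01,  8.93179570e+01, -6.20193904e-06,
        7.67038215e+01, -9.97707315e+00]), 'dq': array([-0.08715343, -0.02905845, -0.10973397, -0.03050675, -0.00831087,
       -0.035807  ]), 'joint_torque': array([ 1.27822594e-03, -4.16908121e+01, -3.15528131e+01,  6.86700968e-02,
        3.09819868e-02, -5.41387453e-05]), 'tool_pos': array([ 170.0804396 , -626.78119843,  204.47144831]), 'ee_rot': array([[ 2.61763192e-01, -9.65132118e-01, -1.58925971e-04],
       [-9.65130587e-01, -2.61763064e-01,  1.74593585e-03],
       [-1.72665972e-03, -3.03637426e-04, -9.99998463e-01]]), 'wrist_force': array([-0.85109706, -0.51664739, -0.62123197]), 'moment': array([ 0.02853593, -0.05542988,  0.01727942]), 'opening': 93.7622878839014}
```

View pics/side0.png

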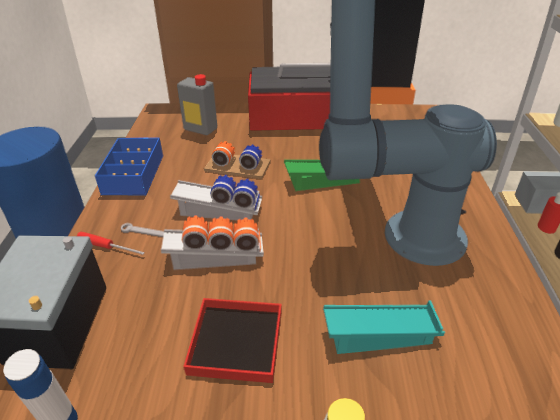

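View pics/top0.png

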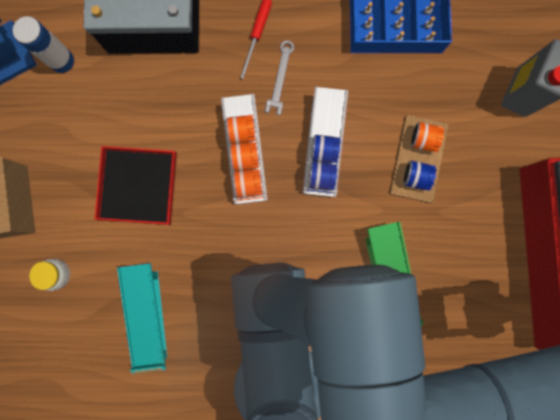

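Side view: the orange lane is at about (213,240) with three orange filters, the oldest at (247,235) on the robot side. Top view: the orange lane is at (245,150), oldest at (247,183). The tray is at (137,185), and the holder has the new orange filter at (428,137) and the blue one at (421,176). The look-alike parts are the green lane at (390,248), the turquoise lane at (142,318) and the white lane with blue filters at (325,140). I'll take the white lane with orange filters as the target and check it in enlarged crops.

Run:
```python
from h import *
a=cv2.imread('pics/top0.png')[80:230,90:450]; a=cv2.resize(a,None,fx=2.2,fy=2.2,interpolation=cv2.INTER_CUBIC)
cv2.imwrite('pics/ctop.png',a)
b=cv2.imread('pics/side0.png')[130:275,150:290]; cv2.imwrite('pics/cside.png',cv2.resize(b,None,fx=4,fy=4,interpolation=cv2.INTER_CUBIC))
```

```text
(no output)
```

View pics/ctop.png

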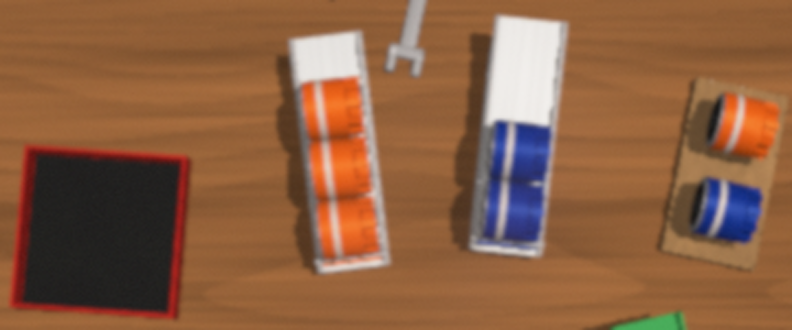

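View pics/cside.png

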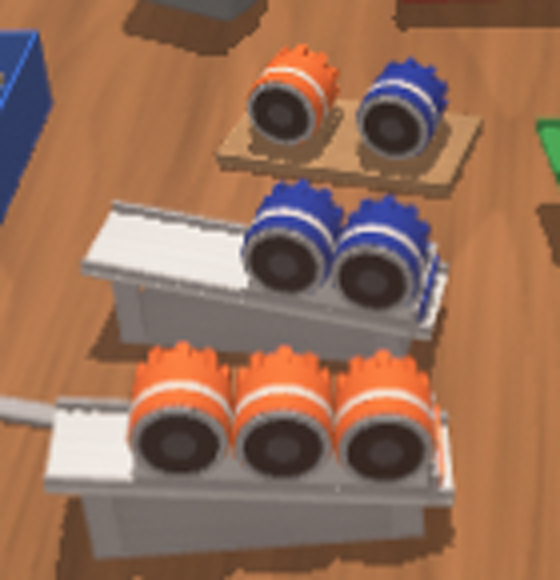

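The enlarged crops confirm it: the orange filters are in the white lane nearer the tray, the oldest is against the stop on the robot side (side (246,242)), and the new one is in the holder nest farther from the robot. Next, measurements.

```bash
cat > meas.py <<'E'
from h import *
import sys
t=snap('top'); s=snap('side')
def hsv(s): return cv2.cvtColor(s['image'],cv2.COLOR_RGB2HSV)
def inr(h,lo,hi): return cv2.inRange(h,np.array(lo),np.array(hi))
def blobs(m,amin):
    n,l,st,c=cv2.connectedComponentsWithStats(m)
    return [(i,st[i],c[i],l==i) for i in range(1,n) if st[i][4]>=amin]
E
python3 - <<'E'
from meas import *
ht,hs=hsv(t),hsv(s)
mo=inr(ht,(5,180,150),(14,255,255)); mo=cv2.morphologyEx(mo,cv2.MORPH_CLOSE,np.ones((5,5)))
print('top orange')
for i,st,c,m in blobs(mo,60):
    r=cv2.minAreaRect(np.argwhere(m)[:,::-1].astype(np.float32)); print(st,c.round(1),r)
    q=cv2.boxPoints(r)
    z=73 if st[4]>800 else 42
    print([plane(t,p,z)[:2].round(1) for p in q], plane(t,r[0],z)[:2].round(1))
mr=inr(ht,(0,180,80),(4,255,255))|inr(ht,(174,180,80),(180,255,255))
for i,st,c,m in blobs(mr,150):
    if c[0]<250:
        r=cv2.minAreaRect(np.argwhere(m)[:,::-1].astype(np.float32)); print('red',st,r,[plane(t,p,30)[:2].round(1) for p in cv2.boxPoints(r)],plane(t,r[0],30))
md=inr(hs,(0,0,0),(180,140,80))
md[:130]=0; md[275:]=0; md[:,:170]=0; md[:,290:]=0
print('dark side')
for i,st,c,m in blobs(md,40): print(st,c.round(1))
mo=inr(hs,(3,170,130),(14,255,255)); mo[:130]=0
for i,st,c,m in blobs(mo,40): print('orange side',st,c.round(1))
E
```

```text
top orange
[ 237  116   24   80 1149] [248.6 155.3] ((248.72694396972656, 155.41949462890625), (78.63729858398438, 15.131932258605957), 82.99872589111328)
[array([607.7,  95.7]), array([611.7,  62.4]), array([437.6,  41.7]), array([433.7,  74.6])] [522.2  68.5]
[228 118  13  79 291] [234.2 157.2] ((234.1564483642578, 157.10711669921875), (78.63835906982422, 4.125600814819336), 82.76307678222656)
[array([613.1, 119.1]), array([614.3, 109.8]), array([435.8,  87.2]), array([434.6,  96.4])] [523.9 103. ]
[416 122  28  30 518] [430.7 137. ] ((429.8482666015625, 137.15728759765625), (25.559030532836914, 25.559030532836914), 12.994616508483887)
[array([ 545.8, -306.1]), array([ 603.2, -320.8]), array([ 589.8, -377.4]), array([ 532.5, -362.5])] [ 567.8 -341.7]
[101 146  74   6  80] [135.5 148. ] ((137.505615234375, 148.29466247558594), (73.10955047607422, 3.409679412841797), 1.569354772567749)
[array([544.4, 406.1]), array([552.2, 406.1]), array([546.5, 239.4]), array([538.7, 239.5])] [545.4 322.6]
red [ 95 147  81  77 957] ((135.07351684570312, 185.04412841796875), (75.31597137451172, 73.7053451538086), 4.398705005645752) [array([386.1, 421.1]), array([555. , 411.6]), array([540.4, 238.5]), array([372.2, 249.8])] [462.95961044 330.02202258  30.        ]
dark side
[213 152  14  13 136] [219.6 158.1]
[241 156  14  13 141] [247.5 161.7]
[213 189  16  14 175] [220.4 195.6]
[235 193  16  14 175] [242.5 199.8]
[185 234  20  14 222] [194.2 240.7]
[211 235  19  14 217] [220.1 241.6]
[237 236  19  14 215] [245.9 242.5]
orange side [217 141  18  16 109] [227.2 146.5]
orange side [213 148  18  14  51] [223.6 151.8]
orange side [183 216  75  17 572] [219.7 222.9]
orange side [183 228  76  14 244] [219.7 232.1]
orange side [198 298  40  19  53] [213.3 302. ]
```

Run:
```python
from meas import *
P=[plane(s,uv,z) for uv,z in (((245.9,242.5),64.3),((220.1,241.6),72.65),((194.2,240.7),81))]
print('face ctrs side',np.round(P,1), np.linalg.norm(P[2]-P[1]),np.linalg.norm(P[1]-P[0]))
F=plane(s,(219.6,158.1),42); B=plane(s,(247.5,161.7),42); print('fresh face',F.round(1),B.round(1),np.linalg.norm(F-B))
ax=(P[2]-P[0])[:2]; yaw=np.degrees(np.arctan2(ax[1],ax[0])); print('lane yaw',yaw)
u=ax/np.linalg.norm(ax); v=np.array([-u[1],u[0]])
for p in P: print('ctr', (p[:2]-29*v).round(1))
f=(F-B)[:2];f/=np.linalg.norm(f);w=np.array([-f[1],f[0]]);print('fresh yaw',np.degrees(np.arctan2(f[1],f[0])),'ctr',(F[:2]-29*w).round(1),(B[:2]-29*w).round(1))
# top: combined mask orange + stripe for lane
ht=hsv(t)
m=inr(ht,(3,150,120),(16,255,255)); mm=np.zeros_like(m); mm[105:210,220:272]=m[105:210,220:272]
mm=cv2.morphologyEx(mm,cv2.MORPH_CLOSE,np.ones((7,9)))
for i,st,c,k in blobs(mm,100):
    r=cv2.minAreaRect(np.argwhere(k)[:,::-1].astype(np.float32)); print(st,c,r[1:],[plane(t,p,72.6)[:2].round(1) for p in cv2.boxPoints(r)],plane(t,r[0],72.6)[:2].round(1))
# lane outline: white/grey
w=inr(ht,(0,0,120),(180,60,255))|mm; k=np.zeros_like(w); k[85:215,215:275]=w[85:215,215:275]; k=cv2.morphologyEx(k,cv2.MORPH_CLOSE,np.ones((5,5)))
for i,st,c,q in blobs(k,600):
    r=cv2.minAreaRect(np.argwhere(q)[:,::-1].astype(np.float32)); print('lane',r,[plane(t,p,50)[:2].round(1) for p in cv2.boxPoints(r)],plane(t,r[0],50)[:2].round(1))
m=np.zeros_like(ht[...,0]); m[118:156,408:448]=(inr(ht,(3,150,120),(16,255,255))|inr(ht,(0,0,170),(180,60,255)))[118:156,408:448]
m=cv2.morphologyEx(m,cv2.MORPH_CLOSE,np.ones((5,5)))
for i,st,c,q in blobs(m,100):
    r=cv2.minAreaRect(np.argwhere(q)[:,::-1].astype(np.float32)); print('fresh',st,r,[plane(t,p,42)[:2].round(1) for p in cv2.boxPoints(r)],plane(t,r[0],42)[:2].round(1))
hb=inr(ht,(105,150,50),(130,255,255)); m=np.zeros_like(hb); m[155:200,400:448]=hb[155:200,400:448];m=cv2.morphologyEx(m,cv2.MORPH_CLOSE,np.ones((7,7)))
for i,st,c,q in blobs(m,100):
    r=cv2.minAreaRect(np.argwhere(q)[:,::-1].astype(np.float32)); print('blue',st,r,plane(t,r[0],42)[:2].round(1))
c=inr(ht,(8,40,100),(22,150,255))
```

```text
face ctrs side [[458.4 100.9  64.3]
 [517.6 107.8  72.6]
 [576.3 114.8  81. ]] 59.667294130180935 60.25387146879508
fresh face [ 575.2 -305.8   42. ] [ 486.8 -285.7   42. ] 90.60218518740255
lane yaw 6.742976096368677
ctr [461.8  72.1]
ctr [521.  79.]
ctr [579.7  86. ]
fresh yaw -12.805195515419731 ctr [ 568.7 -334.1] [ 480.4 -314. ]
[ 220  105   52  105 3779] [250.16088912 158.90897063] ((104.0, 51.0), 90.0) [array([635.9, 132.3]), array([635.3,  19. ]), array([403.5,  19.9]), array([404.1, 131.6])] [518.8  75.7]
lane ((246.85218811035156, 148.4979248046875), (53.093326568603516, 121.74848937988281), 0.8069294095039368) [array([405.8, 135.1]), array([683.2, 132.2]), array([680.7,  11.6]), array([403.5,  16.7])] [542.   73.9]
fresh [415 118  33  38 915] ((431.0, 136.5), (37.0, 32.0), 90.0) [array([ 612.1, -308.9]), array([ 612. , -382.3]), array([ 526.6, -379.6]), array([ 526.9, -306.7])] [ 569.3 -344.3]
blue [408 162  27  27 522] ((421.7457580566406, 175.8680419921875), (23.43999671936035, 23.67161750793457), 13.392498970031738) [ 479.2 -320.8]
```

```bash
cat > plan.py <<'E'
from h import *
import sys
def plan(xyz,yaw,n):
    st=manip.read_state(); p=np.array(st['tool_pos']); R=st['ee_rot']
    y0=np.degrees(np.arctan2(R[1,0],R[0,0])); d=(yaw-y0+180)%360-180
    tz=-d/n; D=(np.array(xyz)-p)/n
    print('t',round(st['time'],2),'at',p.round(1),'yaw',round(y0,2),'wf',st['wrist_force'].round(1),'open',round(st['opening'],1),'delta',(D*n).round(1),'dyaw',round(d,2))
    y=np.radians(y0)
    for i in range(n):
        # tool axes: x=(c,s), y = z x x with z down
        x=np.array([np.cos(y),np.sin(y),0]); yy=np.cross([0,0,-1.],x)
        print([round(float(D@x)/1000,4),round(float(D@yy)/1000,4),round(float(-D[2])/1000,4),0,0,round(tz,2)])
        y+=np.radians(-tz)
if __name__=='__main__':
    a=list(map(float,sys.argv[1:])); plan(a[:3],a[3],int(a[4]))
E
python3 plan.py 461.5 72 180 -83.26 15
```

```text
t 0.3 at [ 170.1 -627.1  205.1] yaw -74.83 wf [ 0.   0.4 -0.3] open 94.2 delta [291.4 699.1 -25.1] dyaw -8.43
[-0.0399, -0.0309, 0.0017, 0, 0, np.float64(0.56)]
[-0.0402, -0.0306, 0.0017, 0, 0, np.float64(0.56)]
[-0.0405, -0.0302, 0.0017, 0, 0, np.float64(0.56)]
[-0.0408, -0.0298, 0.0017, 0, 0, np.float64(0.56)]
[-0.0411, -0.0294, 0.0017, 0, 0, np.float64(0.56)]
[-0.0414, -0.029, 0.0017, 0, 0, np.float64(0.56)]
[-0.0417, -0.0285, 0.0017, 0, 0, np.float64(0.56)]
[-0.0419, -0.0281, 0.0017, 0, 0, np.float64(0.56)]
[-0.0422, -0.0277, 0.0017, 0, 0, np.float64(0.56)]
[-0.0425, -0.0273, 0.0017, 0, 0, np.float64(0.56)]
[-0.0427, -0.0269, 0.0017, 0, 0, np.float64(0.56)]
[-0.043, -0.0265, 0.0017, 0, 0, np.float64(0.56)]
[-0.0433, -0.026, 0.0017, 0, 0, np.float64(0.56)]
[-0.0435, -0.0256, 0.0017, 0, 0, np.float64(0.56)]
[-0.0438, -0.0252, 0.0017, 0, 0, np.float64(0.56)]
```

Request:
move_arm(
  moves=[
    [-0.04, -0.031, 0, 0, 0, 0.56, 0],
    [-0.04, -0.031, 0, 0, 0, 0.56, 0],
    [-0.04, -0.03, 0, 0, 0, 0.56, 0],
    [-0.041, -0.03, 0, 0, 0, 0.56, 0],
    [-0.041, -0.029, 0, 0, 0, 0.56, 0],
  ],
)

```text
time: 0.92
tool_pos: [268.0, -393.2, 205.5]
ee_rot: [[0.214, -0.977, 0.0], [-0.977, -0.214, -0.0], [0.0, -0.0, -1.0]]
wrist_force: [1.0, 0.1, 0.1]
opening: 93.9
```

Request:
move_arm(
  moves=[
    [-0.041, -0.029, 0, 0, 0, 0.56, 0],
    [-0.042, -0.029, 0, 0, 0, 0.56, 0],
    [-0.042, -0.028, 0, 0, 0, 0.56, 0],
    [-0.042, -0.028, 0, 0, 0, 0.56, 0],
    [-0.043, -0.027, 0, 0, 0, 0.56, 0],
  ],
)

```text
time: 1.55
tool_pos: [365.3, -159.7, 205.7]
ee_rot: [[0.165, -0.986, 0.001], [-0.986, -0.165, -0.001], [0.001, -0.001, -1.0]]
wrist_force: [0.6, 0.4, -0.8]
opening: 93.9
```

Request:
move_arm(
  moves=[
    [-0.043, -0.027, 0, 0, 0, 0.56, 0],
    [-0.043, -0.026, 0, 0, 0, 0.56, 0],
    [-0.043, -0.026, 0, 0, 0, 0.56, 0],
    [-0.043, -0.026, 0, 0, 0, 0.56, 0],
    [-0.044, -0.025, 0, 0, 0, 0.56, 0],
  ],
)

```text
time: 2.17
tool_pos: [462.3, 73.3, 205.7]
ee_rot: [[0.118, -0.993, 0.001], [-0.993, -0.118, -0.0], [0.0, -0.001, -1.0]]
wrist_force: [-0.6, -1.3, 0.5]
opening: 94.1
```

```bash
python3 plan.py 461.5 72 120 -83.26 5; python3 -c "
from h import *
snap('side','side1.png')"
```

```text
t 2.17 at [462.3  73.3 205.7] yaw -83.23 wf [-0.6 -1.3  0.5] open 94.1 delta [ -0.8  -1.3 -85.7] dyaw -0.03
[0.0002, 0.0002, 0.0171, 0, 0, np.float64(0.01)]
[0.0002, 0.0002, 0.0171, 0, 0, np.float64(0.01)]
[0.0002, 0.0002, 0.0171, 0, 0, np.float64(0.01)]
[0.0002, 0.0002, 0.0171, 0, 0, np.float64(0.01)]
[0.0002, 0.0002, 0.0171, 0, 0, np.float64(0.01)]
```

View pics/side1.png

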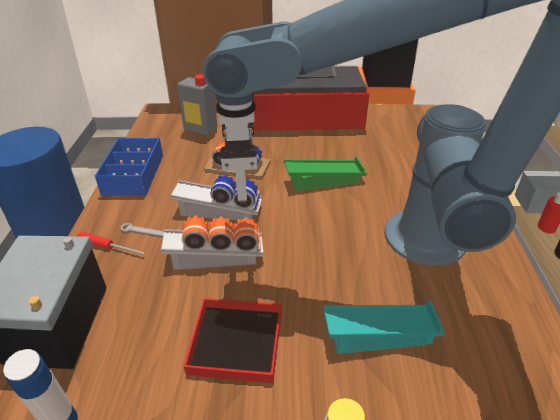

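The gripper stands over the oldest filter: fingertips at (242,203), filter face at (246,242). Now descending.

Request:
move_arm(
  moves=[
    [0.001, 0.001, 0.025, 0, 0, 0, 0],
    [0, 0, 0.025, 0, 0, 0, 0],
    [0, 0, 0.02, 0, 0, 0, 0],
    [0, 0, 0.015, 0, 0, 0, 0],
    [0, 0, 0, 0, 0, 0, 0],
  ],
)

```text
time: 2.85
tool_pos: [460.1, 70.5, 119.5]
ee_rot: [[0.118, -0.993, -0.002], [-0.993, -0.118, 0.0], [-0.0, 0.002, -1.0]]
wrist_force: [0.6, -0.2, -0.2]
opening: 93.9
```

```bash
python3 plan.py 461.5 72 50 -83.26 5; python3 -c "
from h import *
s=snap('side')['image'][150:280,140:300,::-1]; cv2.imwrite('pics/s2.png',cv2.resize(s,None,fx=4,fy=4,interpolation=2))"
```

```text
t 2.85 at [460.1  70.5 119.5] yaw -83.23 wf [ 0.6 -0.2 -0.2] open 93.9 delta [  1.4   1.5 -69.5] dyaw -0.03
[-0.0003, -0.0003, 0.0139, 0, 0, np.float64(0.01)]
[-0.0003, -0.0003, 0.0139, 0, 0, np.float64(0.01)]
[-0.0003, -0.0003, 0.0139, 0, 0, np.float64(0.01)]
[-0.0003, -0.0003, 0.0139, 0, 0, np.float64(0.01)]
[-0.0003, -0.0003, 0.0139, 0, 0, np.float64(0.01)]
```

View pics/s2.png

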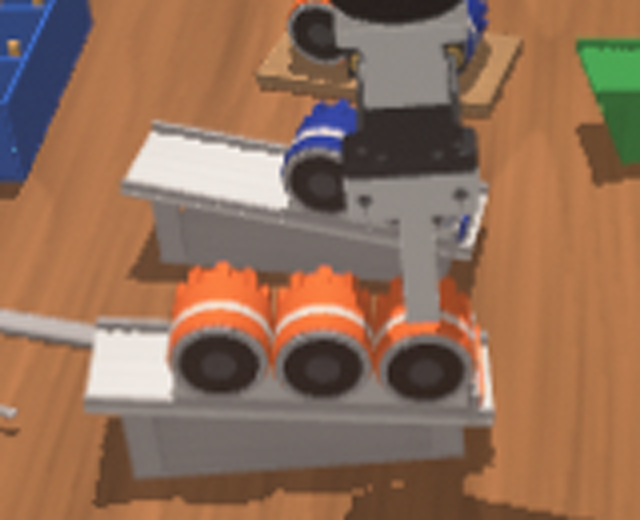

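The crop shows the finger at x=422, centred over the oldest filter's end face (425,370). Going down to grip height.

Request:
move_arm(
  moves=[
    [-0.001, -0.001, 0.02, 0, 0, 0, 0],
    [0, 0, 0.02, 0, 0, 0, 0],
    [0, 0, 0.018, 0, 0, 0, 0],
    [0, 0, 0.01, 0, 0, 0, 0],
    [0, 0, 0, 0, 0, 0, 0],
  ],
)

```text
time: 3.52
tool_pos: [461.8, 71.6, 52.6]
ee_rot: [[0.118, -0.993, -0.0], [-0.993, -0.118, 0.0], [-0.0, 0.0, -1.0]]
wrist_force: [0.3, 0.4, 1.0]
opening: 93.9
```

```bash
python3 plan.py 461.5 72 50 -83.26 5; python3 -c "
from h import *
s=snap('side')['image'][170:280,160:300,::-1]; cv2.imwrite('pics/s3.png',cv2.resize(s,None,fx=4,fy=4,interpolation=2))"
```

```text
t 3.52 at [461.8  71.6  52.6] yaw -83.23 wf [0.3 0.4 1. ] open 93.9 delta [-0.3  0.4 -2.6] dyaw -0.03
[-0.0001, 0.0001, 0.0005, 0, 0, np.float64(0.01)]
[-0.0001, 0.0001, 0.0005, 0, 0, np.float64(0.01)]
[-0.0001, 0.0001, 0.0005, 0, 0, np.float64(0.01)]
[-0.0001, 0.0001, 0.0005, 0, 0, np.float64(0.01)]
[-0.0001, 0.0001, 0.0005, 0, 0, np.float64(0.01)]
```

View pics/s3.png

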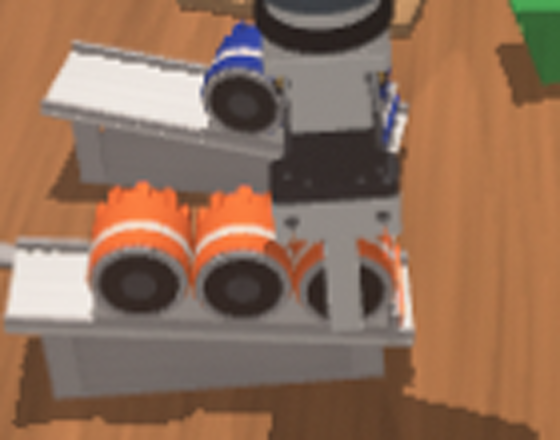

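The finger is over the dark face, above the guard. Going 3 mm further down and closing.

Request:
move_arm(
  moves=[
    [0, 0, 0.003, 0, 0, 0, 0],
    [0, 0, 0, 0, 0, 0, 0.5],
    [0, 0, 0, 0, 0, 0, 0.7],
    [0, 0, 0, 0, 0, 0, 0.8],
    [0, 0, 0, 0, 0, 0, 0.8],
  ],
  force=30,
)

```text
time: 4.2
tool_pos: [461.8, 71.5, 49.5]
ee_rot: [[0.118, -0.993, 0.0], [-0.993, -0.118, -0.0], [0.0, -0.0, -1.0]]
wrist_force: [-0.1, 1.5, 0.4]
opening: 58.4
```

Request:
move_arm(
  moves=[
    [0, 0, 0, 0, 0, 0, 0.8],
    [0, 0, 0, 0, 0, 0, 0.8],
    [0, 0, -0.003, 0, 0, 0, 0.8],
    [0, 0, -0.005, 0, 0, 0, 0.8],
    [0, 0, -0.005, 0, 0, 0, 0.8],
  ],
)

```text
time: 4.82
tool_pos: [460.8, 71.7, 62.2]
ee_rot: [[0.118, -0.993, -0.002], [-0.993, -0.118, 0.0], [-0.0, 0.002, -1.0]]
wrist_force: [-0.4, -1.0, -3.2]
opening: 57.8
```

```bash
python3 plan.py 463 330 200 -94 5; python3 -c "
from h import *
s=snap('side')['image'][150:280,140:300,::-1]; cv2.imwrite('pics/s4.png',cv2.resize(s,None,fx=4,fy=4,interpolation=2))"
```

```text
t 4.83 at [460.8  71.7  62.2] yaw -83.22 wf [-0.4 -1.  -3.2] open 57.8 delta [  2.2 258.3 137.8] dyaw -10.78
[-0.0512, -0.0065, -0.0276, 0, 0, np.float64(2.16)]
[-0.0515, -0.0046, -0.0276, 0, 0, np.float64(2.16)]
[-0.0516, -0.0027, -0.0276, 0, 0, np.float64(2.16)]
[-0.0517, -0.0007, -0.0276, 0, 0, np.float64(2.16)]
[-0.0516, 0.0012, -0.0276, 0, 0, np.float64(2.16)]
```

View pics/s4.png

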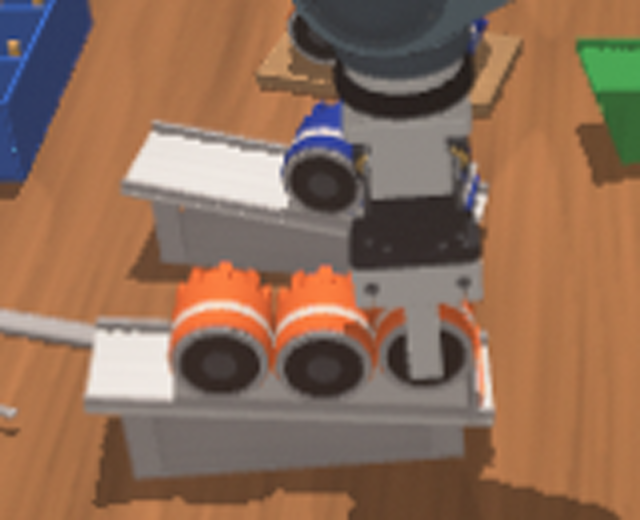

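Held: opening 58 mm, weight reads about 3 N. Lifting straight up.

Request:
move_arm(
  moves=[
    [0, 0, -0.015, 0, 0, 0, 0.8],
    [0, 0, -0.02, 0, 0, 0, 0.8],
    [0, 0, -0.025, 0, 0, 0, 0.8],
    [0, 0, -0.025, 0, 0, 0, 0.8],
    [0, 0, -0.02, 0, 0, 0, 0.8],
  ],
)

```text
time: 5.5
tool_pos: [462.6, 71.6, 170.0]
ee_rot: [[0.118, -0.993, 0.003], [-0.993, -0.118, -0.0], [0.001, -0.003, -1.0]]
wrist_force: [-0.0, -0.2, -2.5]
opening: 58.1
```

Request:
move_arm(
  moves=[
    [-0.03, -0.004, 0, 0, 0, 1.4, 0.8],
    [-0.04, -0.004, 0, 0, 0, 1.4, 0.8],
    [-0.04, -0.003, 0, 0, 0, 1.4, 0.8],
    [-0.04, -0.002, 0, 0, 0, 1.4, 0.8],
    [-0.04, -0.001, 0, 0, 0, 1.4, 0.8],
  ],
)

```text
time: 6.12
tool_pos: [463.5, 263.8, 168.9]
ee_rot: [[-0.005, -1.0, 0.002], [-1.0, 0.005, 0.001], [-0.001, -0.002, -1.0]]
wrist_force: [0.6, 0.0, -2.1]
opening: 57.7
```

```bash
python3 plan.py 463 330 165 -94 5
```

```text
t 6.12 at [463.5 263.8 168.9] yaw -90.27 wf [ 0.6  0.  -2.1] open 57.7 delta [-0.5 66.2 -3.9] dyaw -3.73
[-0.0132, 0.0002, 0.0008, 0, 0, np.float64(0.75)]
[-0.0132, 0.0003, 0.0008, 0, 0, np.float64(0.75)]
[-0.0132, 0.0005, 0.0008, 0, 0, np.float64(0.75)]
[-0.0132, 0.0007, 0.0008, 0, 0, np.float64(0.75)]
[-0.0132, 0.0008, 0.0008, 0, 0, np.float64(0.75)]
```

Request:
move_arm(
  moves=[
    [-0.02, 0, 0, 0, 0, 0.9, 0.8],
    [-0.02, 0, 0.01, 0, 0, 0.9, 0.8],
    [-0.016, 0.001, 0.02, 0, 0, 0.9, 0.8],
    [-0.01, 0.001, 0.02, 0, 0, 0.9, 0.8],
    [0, 0, 0.01, 0, 0, 0, 0.8],
  ],
)

```text
time: 6.75
tool_pos: [462.4, 328.7, 107.3]
ee_rot: [[-0.066, -0.998, -0.0], [-0.998, 0.066, -0.0], [0.0, 0.0, -1.0]]
wrist_force: [-0.7, -0.3, -1.8]
opening: 57.9
```

```bash
python3 plan.py 463 330 22.5 -94 5; python3 -c "
from h import *
s=snap('side','s5.png')"
```

```text
t 6.75 at [462.4 328.7 107.3] yaw -93.76 wf [-0.7 -0.3 -1.8] open 57.9 delta [  0.6   1.3 -84.8] dyaw -0.24
[-0.0003, -0.0001, 0.017, 0, 0, np.float64(0.05)]
[-0.0003, -0.0001, 0.017, 0, 0, np.float64(0.05)]
[-0.0003, -0.0001, 0.017, 0, 0, np.float64(0.05)]
[-0.0003, -0.0001, 0.017, 0, 0, np.float64(0.05)]
[-0.0003, -0.0001, 0.017, 0, 0, np.float64(0.05)]
```

View pics/s5.png

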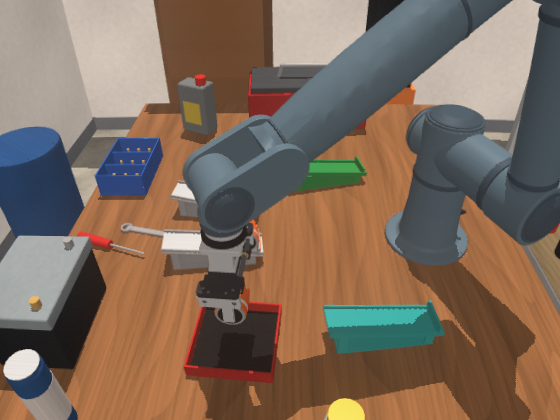

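The filter hangs over the tray centre at (232,315), and the two others have rolled out of the third place. Lowering.

Request:
move_arm(
  moves=[
    [-0.001, 0, 0.025, 0, 0, 0, 0.8],
    [0, 0, 0.025, 0, 0, 0, 0.8],
    [0, 0, 0.018, 0, 0, 0, 0.8],
    [0, 0, 0.01, 0, 0, 0, 0.8],
    [0, 0, 0, 0, 0, 0, 0.8],
  ],
)

```text
time: 7.42
tool_pos: [462.6, 329.1, 29.3]
ee_rot: [[-0.067, -0.998, -0.001], [-0.998, 0.067, -0.0], [0.0, 0.0, -1.0]]
wrist_force: [0.4, -0.0, -2.5]
opening: 57.7
```

```bash
python3 plan.py 463 330 21.5 -94 5; python3 -c "
from h import *
s=snap('side')['image'][250:400,160:320,::-1]; cv2.imwrite('pics/s6.png',cv2.resize(s,None,fx=4,fy=4,interpolation=2))"
```

```text
t 7.42 at [462.6 329.1  29.3] yaw -93.83 wf [ 0.4 -0.  -2.5] open 57.7 delta [ 0.4  0.9 -7.8] dyaw -0.17
[-0.0002, -0.0001, 0.0016, 0, 0, np.float64(0.03)]
[-0.0002, -0.0001, 0.0016, 0, 0, np.float64(0.03)]
[-0.0002, -0.0001, 0.0016, 0, 0, np.float64(0.03)]
[-0.0002, -0.0001, 0.0016, 0, 0, np.float64(0.03)]
[-0.0002, -0.0001, 0.0016, 0, 0, np.float64(0.03)]
```

View pics/s6.png

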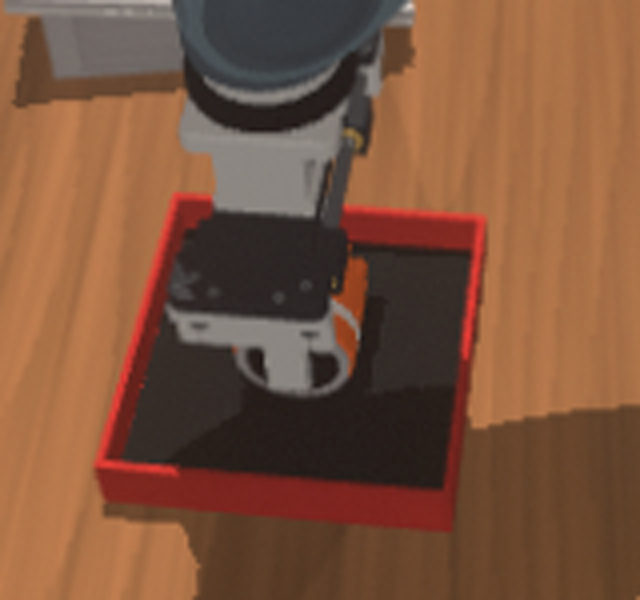

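The filter hangs over the tray floor, well inside the walls (face at about (293,368) in the crop). The last 7 mm go slowly.

Request:
move_arm(
  moves=[
    [0, 0, 0.003, 0, 0, 0, 0.8],
    [0, 0, 0.002, 0, 0, 0, 0.8],
    [0, 0, 0.001, 0, 0, 0, 0.8],
    [0, 0, 0.001, 0, 0, 0, 0.8],
    [0, 0, 0, 0, 0, 0, 0.8],
  ],
)

```text
time: 8.1
tool_pos: [462.6, 329.3, 22.4]
ee_rot: [[-0.067, -0.998, -0.0], [-0.998, 0.067, -0.0], [0.0, 0.0, -1.0]]
wrist_force: [0.1, -0.8, -2.5]
opening: 57.7
```

Request:
move_arm(
  moves=[
    [0, 0, 0.001, 0, 0, 0, 0.8],
    [0, 0, 0, 0, 0, 0, 0.8],
    [0, 0, 0, 0, 0, 0, 0.3],
    [0, 0, 0, 0, 0, 0, 0.15],
    [0, 0, 0, 0, 0, 0, 0],
  ],
)

```text
time: 8.72
tool_pos: [462.9, 329.4, 21.7]
ee_rot: [[-0.067, -0.998, 0.0], [-0.998, 0.067, 0.0], [-0.0, -0.0, -1.0]]
wrist_force: [-0.4, -0.3, -0.1]
opening: 82.3
```

Request:
move_arm(
  moves=[
    [0, 0, 0, 0, 0, 0, 0],
    [0, 0, 0, 0, 0, 0, 0],
    [0, 0, -0.01, 0, 0, 0, 0],
    [0, 0, -0.02, 0, 0, 0, 0],
    [0, 0, -0.03, 0, 0, 0, 0],
  ],
)

```text
time: 9.35
tool_pos: [462.4, 329.2, 82.8]
ee_rot: [[-0.067, -0.998, -0.0], [-0.998, 0.067, -0.0], [0.0, 0.0, -1.0]]
wrist_force: [-0.3, 0.6, -0.0]
opening: 94.0
```

Request:
move_arm(
  moves=[
    [0, 0, -0.03, 0, 0, 0, 0],
    [0, 0, -0.03, 0, 0, 0, 0],
    [0, 0, -0.03, 0, 0, 0, 0],
    [0, 0, -0.03, 0, 0, 0, 0],
    [0, 0, -0.02, 0, 0, 0, 0],
  ],
)

```text
time: 9.98
tool_pos: [463.3, 329.6, 224.7]
ee_rot: [[-0.067, -0.998, 0.003], [-0.998, 0.067, 0.002], [-0.002, -0.003, -1.0]]
wrist_force: [0.0, 0.3, -0.2]
opening: 94.0
```

```bash
python3 plan.py 568.7 -333.8 200 -102.8 15; python3 -c "
from h import *
s=snap('side','s7.png')"
```

```text
t 9.97 at [463.3 329.6 224.7] yaw -93.82 wf [ 0.   0.3 -0.2] open 94.0 delta [ 105.4 -663.4  -24.7] dyaw -8.98
[0.0437, -0.01, 0.0016, 0, 0, np.float64(0.6)]
[0.0436, -0.0104, 0.0016, 0, 0, np.float64(0.6)]
[0.0434, -0.0109, 0.0016, 0, 0, np.float64(0.6)]
[0.0433, -0.0113, 0.0016, 0, 0, np.float64(0.6)]
[0.0432, -0.0118, 0.0016, 0, 0, np.float64(0.6)]
[0.0431, -0.0122, 0.0016, 0, 0, np.float64(0.6)]
[0.0429, -0.0127, 0.0016, 0, 0, np.float64(0.6)]
[0.0428, -0.0131, 0.0016, 0, 0, np.float64(0.6)]
[0.0427, -0.0136, 0.0016, 0, 0, np.float64(0.6)]
[0.0425, -0.014, 0.0016, 0, 0, np.float64(0.6)]
[0.0424, -0.0145, 0.0016, 0, 0, np.float64(0.6)]
[0.0422, -0.0149, 0.0016, 0, 0, np.float64(0.6)]
[0.0421, -0.0153, 0.0016, 0, 0, np.float64(0.6)]
[0.0419, -0.0158, 0.0016, 0, 0, np.float64(0.6)]
[0.0417, -0.0162, 0.0016, 0, 0, np.float64(0.6)]
```

View pics/s7.png

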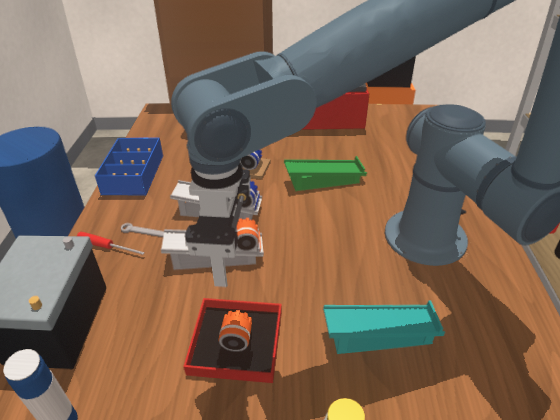

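The oldest filter lies in the tray at (235,330), let go. Now over to the holder.

Request:
move_arm(
  moves=[
    [0.044, -0.01, 0, 0, 0, 0.6, 0],
    [0.044, -0.01, 0, 0, 0, 0.6, 0],
    [0.043, -0.011, 0, 0, 0, 0.6, 0],
    [0.043, -0.011, 0, 0, 0, 0.6, 0],
    [0.043, -0.012, 0, 0, 0, 0.6, 0],
  ],
)

```text
time: 10.65
tool_pos: [497.1, 107.0, 221.2]
ee_rot: [[-0.119, -0.993, -0.001], [-0.993, 0.119, 0.0], [0.0, 0.001, -1.0]]
wrist_force: [0.1, -0.2, 0.7]
opening: 94.2
```

Request:
move_arm(
  moves=[
    [0.043, -0.012, 0, 0, 0, 0.6, 0],
    [0.043, -0.013, 0, 0, 0, 0.6, 0],
    [0.043, -0.013, 0, 0, 0, 0.6, 0],
    [0.043, -0.014, 0, 0, 0, 0.6, 0],
    [0.042, -0.014, 0, 0, 0, 0.6, 0],
  ],
)

```text
time: 11.28
tool_pos: [532.6, -114.2, 221.1]
ee_rot: [[-0.171, -0.985, -0.001], [-0.985, 0.171, 0.0], [-0.0, 0.001, -1.0]]
wrist_force: [1.0, -0.3, 0.1]
opening: 94.0
```

Request:
move_arm(
  moves=[
    [0.042, -0.015, 0, 0, 0, 0.6, 0],
    [0.042, -0.015, 0.01, 0, 0, 0.6, 0],
    [0.042, -0.015, 0.02, 0, 0, 0.6, 0],
    [0.042, -0.016, 0.02, 0, 0, 0.6, 0],
    [0.041, -0.016, 0.02, 0, 0, 0.6, 0],
  ],
)

```text
time: 11.9
tool_pos: [568.3, -333.9, 150.4]
ee_rot: [[-0.223, -0.975, -0.001], [-0.975, 0.223, 0.001], [-0.0, 0.001, -1.0]]
wrist_force: [1.1, -0.2, -0.4]
opening: 93.9
```

```bash
python3 plan.py 568.7 -333.8 27.5 -102.8 5
python3 - <<'E'
from h import *
s=snap('side','s8.png')
t=snap('top','t8.png')
E
```

```text
t 11.9 at [ 568.3 -333.9  150.4] yaw -102.86 wf [ 1.1 -0.2 -0.4] open 93.9 delta [ 4.000e-01  1.000e-01 -1.229e+02] dyaw 0.06
[-0.0, -0.0001, 0.0246, 0, 0, np.float64(-0.01)]
[-0.0, -0.0001, 0.0246, 0, 0, np.float64(-0.01)]
[-0.0, -0.0001, 0.0246, 0, 0, np.float64(-0.01)]
[-0.0, -0.0001, 0.0246, 0, 0, np.float64(-0.01)]
[-0.0, -0.0001, 0.0246, 0, 0, np.float64(-0.01)]
```

View pics/s8.png

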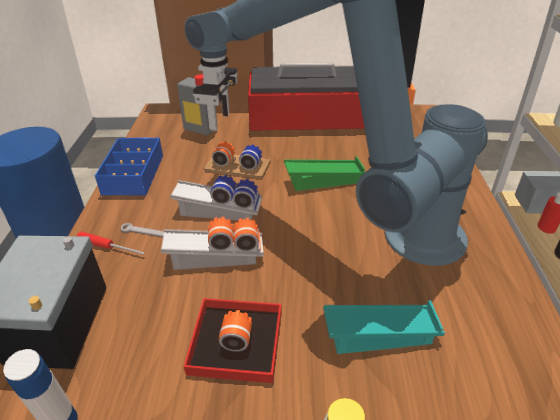

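View pics/t8.png

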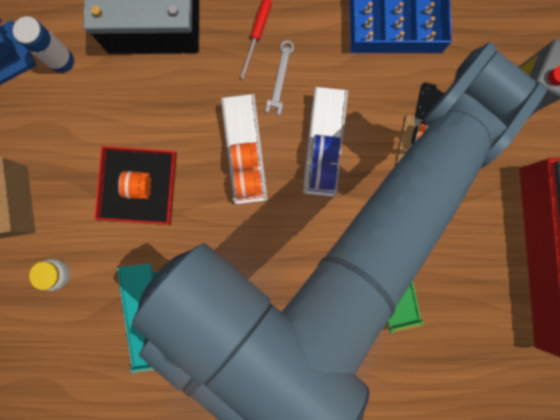

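Both lane filters rolled forward (side (219,238), (246,238)), the third place is free, and the oldest is in the tray (top (135,185)). Lowering onto the new filter.

Request:
move_arm(
  moves=[
    [0, 0, 0.025, 0, 0, 0, 0],
    [0, 0, 0.025, 0, 0, 0, 0],
    [0, 0, 0.018, 0, 0, 0, 0],
    [0, 0, 0.008, 0, 0, 0, 0],
    [0, 0, 0, 0, 0, 0, 0],
  ],
)

```text
time: 12.62
tool_pos: [568.5, -332.4, 75.4]
ee_rot: [[-0.222, -0.975, -0.0], [-0.975, 0.222, 0.0], [-0.0, 0.0, -1.0]]
wrist_force: [-0.2, -0.1, -0.4]
opening: 93.6
```

```bash
python3 plan.py 568.7 -333.8 27.5 -102.8 5
python3 - <<'E'
from meas import *
c=s['image'][60:190,150:310,::-1]; cv2.imwrite('pics/s9.png',cv2.resize(c,None,fx=4,fy=4,interpolation=2))
c=t['image'][75:215,200:290,::-1]; cv2.imwrite('pics/t9.png',cv2.resize(c,None,fx=4,fy=4,interpolation=2))
hs=hsv(s); md=inr(hs,(0,0,0),(180,140,80)); md[:225]=0; md[260:]=0; md[:,:170]=0; md[:,290:]=0
for i,st,c,m in blobs(md,40):
    print(c, [plane(s,c,z).round(1) for z in (64.3,72.65)])
E
```

```text
t 12.62 at [ 568.5 -332.4   75.4] yaw -102.81 wf [-0.2 -0.1 -0.4] open 93.6 delta [  0.2  -1.4 -47.9] dyaw 0.01
[0.0003, -0.0001, 0.0096, 0, 0, np.float64(-0.0)]
[0.0003, -0.0001, 0.0096, 0, 0, np.float64(-0.0)]
[0.0003, -0.0001, 0.0096, 0, 0, np.float64(-0.0)]
[0.0003, -0.0001, 0.0096, 0, 0, np.float64(-0.0)]
[0.0003, -0.0001, 0.0096, 0, 0, np.float64(-0.0)]
[220.04109589 241.57077626] [array([519.7,  98.7,  64.3]), array([517.8, 107.7,  72.6])]
[245.94883721 242.45581395] [array([458.3, 100.7,  64.3]), array([457. , 109.8,  72.6])]
```

View pics/s9.png

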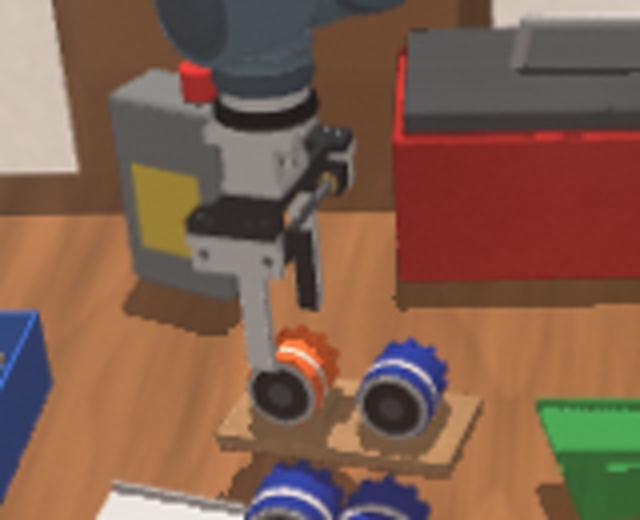

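View pics/t9.png

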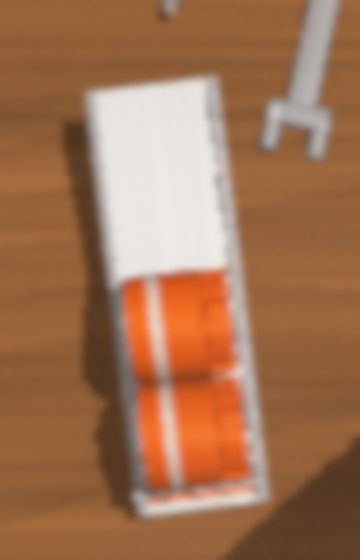

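Run:
```python
from meas import *
g=t['image'][:,:,:].astype(int)
for r in range(100,142,6): print(r, g[r,218:262].min(-1).tolist())
```

```text
100 [51, 55, 79, 121, 159, 184, 206, 220, 223, 224, 225, 224, 224, 224, 225, 225, 224, 224, 225, 225, 225, 224, 223, 223, 224, 224, 224, 223, 223, 224, 224, 224, 217, 193, 175, 170, 150, 109, 71, 58, 56, 57, 56, 56]
106 [35, 33, 45, 83, 131, 170, 198, 218, 224, 225, 226, 226, 225, 225, 225, 226, 226, 224, 225, 226, 227, 227, 226, 225, 224, 225, 225, 224, 224, 225, 225, 226, 224, 218, 196, 181, 175, 148, 102, 66, 56, 57, 57, 57]
112 [34, 33, 37, 53, 93, 139, 175, 203, 220, 225, 226, 227, 227, 226, 226, 227, 226, 226, 226, 227, 228, 229, 228, 227, 225, 227, 227, 227, 226, 225, 226, 227, 227, 226, 220, 201, 185, 172, 141, 93, 61, 56, 56, 57]
118 [39, 36, 36, 39, 62, 106, 151, 185, 210, 223, 226, 227, 227, 227, 226, 226, 228, 227, 226, 227, 229, 230, 230, 229, 227, 227, 228, 228, 227, 226, 226, 227, 229, 229, 225, 209, 186, 177, 159, 125, 84, 64, 60, 61]
124 [45, 37, 35, 33, 42, 74, 123, 163, 191, 213, 224, 227, 228, 228, 228, 227, 227, 228, 227, 227, 228, 230, 230, 230, 230, 228, 227, 228, 229, 228, 227, 227, 228, 230, 229, 222, 199, 182, 176, 158, 115, 77, 64, 61]
130 [53, 45, 38, 34, 33, 46, 84, 133, 173, 201, 220, 225, 227, 228, 228, 227, 227, 227, 227, 228, 226, 228, 230, 230, 230, 229, 228, 228, 229, 229, 228, 227, 227, 229, 230, 230, 223, 204, 186, 177, 149, 101, 66, 58]
136 [56, 52, 47, 38, 36, 37, 59, 102, 146, 180, 205, 221, 226, 227, 227, 227, 226, 226, 227, 227, 227, 227, 228, 230, 230, 230, 229, 228, 228, 229, 229, 227, 227, 228, 230, 231, 228, 220, 199, 183, 170, 139, 93, 65]
```

Request:
move_arm(
  moves=[
    [0.001, 0, 0.018, 0, 0, 0, 0],
    [0, 0, 0.015, 0, 0, 0, 0],
    [0, 0, 0.009, 0, 0, 0, 0],
    [0, 0, 0.003, 0, 0, 0, 0],
    [0, 0, 0, 0, 0, 0, 0],
  ],
)

```text
time: 13.45
tool_pos: [568.3, -333.7, 30.3]
ee_rot: [[-0.222, -0.975, -0.0], [-0.975, 0.222, 0.0], [-0.0, 0.0, -1.0]]
wrist_force: [0.4, 0.2, 0.5]
opening: 93.9
```

```bash
python3 plan.py 568.7 -333.8 27.5 -102.8 5
python3 - <<'E'
from meas import *
c=s['image'][60:190,150:310,::-1]; cv2.imwrite('pics/s10.png',cv2.resize(c,None,fx=4,fy=4,interpolation=2))
E
```

```text
t 13.45 at [ 568.3 -333.7   30.3] yaw -102.83 wf [0.4 0.2 0.5] open 93.9 delta [ 0.4 -0.1 -2.8] dyaw 0.03
[0.0, -0.0001, 0.0006, 0, 0, np.float64(-0.01)]
[0.0, -0.0001, 0.0006, 0, 0, np.float64(-0.01)]
[0.0, -0.0001, 0.0006, 0, 0, np.float64(-0.01)]
[0.0, -0.0001, 0.0006, 0, 0, np.float64(-0.01)]
[0.0, -0.0001, 0.0006, 0, 0, np.float64(-0.01)]
```

View pics/s10.png

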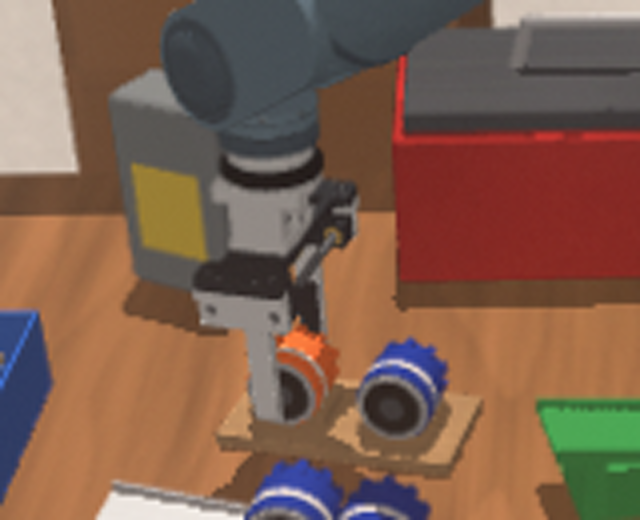

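The finger looks left of the face centre, which may just be perspective. I'll check by projection before closing.

Run:
```python
from meas import *
st=manip.read_state(); p=st['tool_pos']; x=st['ee_rot'][:,0]
for o in (29,47,53,59): print(o,((proj(s,p-o*x)-[150,60])*4).round(1))
print('face c',((np.array([219.6,158.1])-[150,60])*4), ((proj(s,np.array([568.7,-333.9,42])-29*x)-[150,60])*4).round(1))
def edge(a,v,left):
    idx=np.where(a>v)[0]
    i=idx[0] if left else idx[-1]
    return i-(a[i]-v)/(a[i]-a[i-1]) if left else i+(a[i]-v)/(a[i]-a[i+1])
g=t['image'].astype(float).min(-1)
for r in range(104,140,5):
    row=g[r,215:264]
    L,R=edge(row,200,1)+215,edge(row,205,0)+215
    l,q=edge(row,120,1)+215,edge(row,120,0)+215
    zf=None
    a=plane(t,(L,r),55);b=plane(t,(R,r),55);c=plane(t,(l,r),60);d=plane(t,(q,r),60)
    # perpendicular offset from measured filter line
    u=np.array([np.cos(np.radians(6.74)),np.sin(np.radians(6.74))]);v=np.array([-u[1],u[0]])
    print(r,[float(((e[:2]-[579.7,86.])@v).round(1)) for e in(a,b,c,d)], float(((a+b)[:2]/2-[579.7,86])@u))
```

```text
29 [[279.7 404.5]]
47 [[271.6 416.7]]
53 [[268.9 420.8]]
59 [[266.1 425. ]]
face c [278.4 392.4] [[278.4 392.5]]
104 [31.5, -28.5, 36.6, -38.3] 63.68022518596582
109 [31.3, -29.2, 36.5, -38.7] 52.04078637037296
114 [32.0, -30.6, 36.8, -39.1] 40.43841854225569
119 [31.7, -28.9, 36.3, -39.1] 28.9740764800768
124 [31.5, -29.8, 36.4, -39.0] 17.38569243375894
129 [31.6, -31.2, 36.3, -39.2] 5.80577770187368
134 [31.6, -32.2, 36.0, -39.0] -5.744383769409981
139 [30.9, -30.3, 36.1, -39.1] -17.13576886288724
```

The projection (271,417) agrees with the seen finger, so the alignment is right. The lane edges also sit symmetrically about the filter line (about ±0.5 mm). Closing.

Request:
move_arm(
  moves=[
    [0, 0, 0.003, 0, 0, 0, 0],
    [0, 0, 0, 0, 0, 0, 0.5],
    [0, 0, 0, 0, 0, 0, 0.7],
    [0, 0, 0, 0, 0, 0, 0.8],
    [0, 0, 0, 0, 0, 0, 0.8],
  ],
  force=30,
)

```text
time: 14.28
tool_pos: [568.3, -333.9, 27.6]
ee_rot: [[-0.222, -0.975, 0.0], [-0.975, 0.222, -0.001], [0.001, -0.0, -1.0]]
wrist_force: [1.1, 1.1, -0.9]
opening: 57.6
```

Request:
move_arm(
  moves=[
    [0, 0, 0, 0, 0, 0, 0.8],
    [0, 0, 0, 0, 0, 0, 0.8],
    [0, 0, -0.005, 0, 0, 0, 0.8],
    [0, 0, -0.01, 0, 0, 0, 0.8],
    [0, 0, -0.02, 0, 0, 0, 0.8],
  ],
)

```text
time: 14.9
tool_pos: [567.7, -333.0, 62.6]
ee_rot: [[-0.222, -0.975, -0.001], [-0.975, 0.222, 0.001], [-0.001, 0.002, -1.0]]
wrist_force: [1.0, 0.1, -2.0]
opening: 57.8
```

Request:
move_arm(
  moves=[
    [0, 0, -0.03, 0, 0, 0, 0.8],
    [0, 0, -0.03, 0, 0, 0, 0.8],
    [0, 0, -0.03, 0, 0, 0, 0.8],
    [0, 0, -0.03, 0, 0, 0, 0.8],
    [0, 0, -0.03, 0, 0, 0, 0.8],
  ],
)

```text
time: 15.52
tool_pos: [568.4, -333.6, 215.2]
ee_rot: [[-0.222, -0.975, 0.001], [-0.975, 0.222, -0.001], [0.001, -0.001, -1.0]]
wrist_force: [-0.1, -0.8, -1.7]
opening: 58.0
```

```bash
python3 plan.py 583.7 86.5 212 -83.26 15
python3 - <<'E'
from meas import *
cv2.imwrite('pics/s11.png',s['image'][:,:,::-1])
E
```

```text
t 15.53 at [ 568.4 -333.6  215.2] yaw -102.82 wf [-0.1 -0.8 -1.7] open 58.0 delta [ 15.3 420.1  -3.2] dyaw 19.56
[-0.0275, 0.0052, 0.0002, 0, 0, np.float64(-1.3)]
[-0.0276, 0.0046, 0.0002, 0, 0, np.float64(-1.3)]
[-0.0277, 0.004, 0.0002, 0, 0, np.float64(-1.3)]
[-0.0278, 0.0033, 0.0002, 0, 0, np.float64(-1.3)]
[-0.0279, 0.0027, 0.0002, 0, 0, np.float64(-1.3)]
[-0.028, 0.0021, 0.0002, 0, 0, np.float64(-1.3)]
[-0.028, 0.0014, 0.0002, 0, 0, np.float64(-1.3)]
[-0.028, 0.0008, 0.0002, 0, 0, np.float64(-1.3)]
[-0.028, 0.0001, 0.0002, 0, 0, np.float64(-1.3)]
[-0.028, -0.0005, 0.0002, 0, 0, np.float64(-1.3)]
[-0.028, -0.0011, 0.0002, 0, 0, np.float64(-1.3)]
[-0.028, -0.0018, 0.0002, 0, 0, np.float64(-1.3)]
[-0.0279, -0.0024, 0.0002, 0, 0, np.float64(-1.3)]
[-0.0279, -0.003, 0.0002, 0, 0, np.float64(-1.3)]
[-0.0278, -0.0037, 0.0002, 0, 0, np.float64(-1.3)]
```

View pics/s11.png

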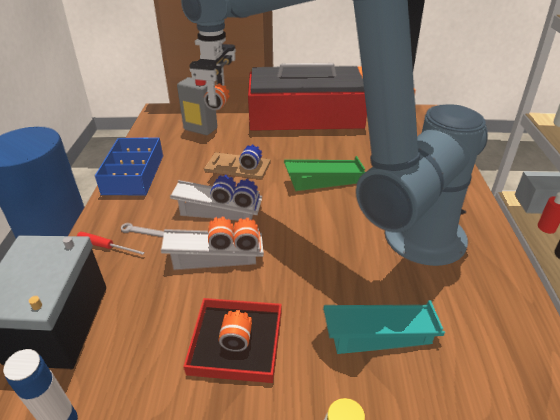

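The new filter is held at (214,97); its nest is empty and the blue one is undisturbed. Carrying it to the lane.

Request:
move_arm(
  moves=[
    [-0.027, 0.005, 0, 0, 0, -1.3, 0.8],
    [-0.028, 0.005, 0, 0, 0, -1.3, 0.8],
    [-0.028, 0.004, 0, 0, 0, -1.3, 0.8],
    [-0.028, 0.003, 0, 0, 0, -1.3, 0.8],
    [-0.028, 0.003, 0, 0, 0, -1.3, 0.8],
  ],
)

```text
time: 16.25
tool_pos: [572.5, -190.0, 211.1]
ee_rot: [[-0.107, -0.994, -0.002], [-0.994, 0.107, 0.001], [-0.001, 0.002, -1.0]]
wrist_force: [0.8, -0.3, -2.5]
opening: 57.8
```

Request:
move_arm(
  moves=[
    [-0.028, 0.002, 0, 0, 0, -1.3, 0.8],
    [-0.028, 0.001, 0, 0, 0, -1.3, 0.8],
    [-0.028, 0.001, 0, 0, 0, -1.3, 0.8],
    [-0.028, 0, 0, 0, 0, -1.3, 0.8],
    [-0.028, -0.001, 0, 0, 0, -1.3, 0.8],
  ],
)

```text
time: 16.88
tool_pos: [578.0, -50.3, 211.1]
ee_rot: [[0.006, -1.0, -0.002], [-1.0, -0.006, 0.001], [-0.001, 0.002, -1.0]]
wrist_force: [0.2, 0.3, -2.2]
opening: 58.2
```

Request:
move_arm(
  moves=[
    [-0.028, -0.001, 0, 0, 0, -1.3, 0.8],
    [-0.028, -0.002, 0, 0, 0, -1.3, 0.8],
    [-0.028, -0.002, 0, 0, 0, -1.3, 0.8],
    [-0.028, -0.003, 0, 0, 0, -1.3, 0.8],
    [-0.028, -0.003, 0, 0, 0, -1.4, 0.8],
  ],
)

```text
time: 17.5
tool_pos: [581.8, 89.7, 211.1]
ee_rot: [[0.121, -0.993, -0.002], [-0.993, -0.121, 0.0], [-0.001, 0.002, -1.0]]
wrist_force: [0.6, -0.2, -2.5]
opening: 58.0
```

```bash
python3 plan.py 583.7 86.5 110 -83.26 5
```

```text
t 17.5 at [581.8  89.7 211.1] yaw -83.06 wf [ 0.6 -0.2 -2.5] open 58.0 delta [   1.9   -3.2 -101.1] dyaw -0.2
[0.0007, -0.0003, 0.0202, 0, 0, np.float64(0.04)]
[0.0007, -0.0003, 0.0202, 0, 0, np.float64(0.04)]
[0.0007, -0.0003, 0.0202, 0, 0, np.float64(0.04)]
[0.0007, -0.0003, 0.0202, 0, 0, np.float64(0.04)]
[0.0007, -0.0003, 0.0202, 0, 0, np.float64(0.04)]
```

Request:
move_arm(
  moves=[
    [0.003, -0.001, 0.025, 0, 0, 0.2, 0.8],
    [0, 0, 0.025, 0, 0, 0, 0.8],
    [0, 0, 0.025, 0, 0, 0, 0.8],
    [0, 0, 0.02, 0, 0, 0, 0.8],
    [0, 0, 0.01, 0, 0, 0, 0.8],
  ],
)

```text
time: 18.12
tool_pos: [583.5, 85.1, 105.6]
ee_rot: [[0.116, -0.993, -0.003], [-0.993, -0.116, 0.0], [-0.001, 0.003, -1.0]]
wrist_force: [0.2, -0.7, -2.4]
opening: 57.6
```

Request:
move_arm(
  moves=[
    [0, 0, 0.005, 0, 0, 0, 0.8],
    [0, 0, 0.003, 0, 0, 0, 0.8],
    [0, 0, 0, 0, 0, 0, 0.8],
    [0, 0, 0, 0, 0, 0, 0.8],
    [0, 0, 0, 0, 0, 0, 0.8],
  ],
)

```text
time: 18.75
tool_pos: [585.2, 84.2, 99.9]
ee_rot: [[0.114, -0.993, 0.001], [-0.993, -0.114, -0.0], [0.0, -0.001, -1.0]]
wrist_force: [0.5, 0.3, -1.8]
opening: 57.8
```

```bash
python3 plan.py 583.7 86.5 69 -83.26 5
python3 - <<'E'
from meas import *
c=s['image'][150:280,130:290,::-1]; cv2.imwrite('pics/s12.png',cv2.resize(c,None,fx=4,fy=4,interpolation=2))
c=t['image'][60:215,190:310,::-1]; cv2.imwrite('pics/t12.png',cv2.resize(c,None,fx=3.5,fy=3.5,interpolation=2))
E
```

```text
t 18.75 at [585.2  84.2  99.9] yaw -83.43 wf [ 0.5  0.3 -1.8] open 57.8 delta [ -1.5   2.3 -30.9] dyaw 0.17
[-0.0005, 0.0002, 0.0062, 0, 0, np.float64(-0.03)]
[-0.0005, 0.0002, 0.0062, 0, 0, np.float64(-0.03)]
[-0.0005, 0.0002, 0.0062, 0, 0, np.float64(-0.03)]
[-0.0005, 0.0002, 0.0062, 0, 0, np.float64(-0.03)]
[-0.0005, 0.0002, 0.0062, 0, 0, np.float64(-0.03)]
```

View pics/s12.png

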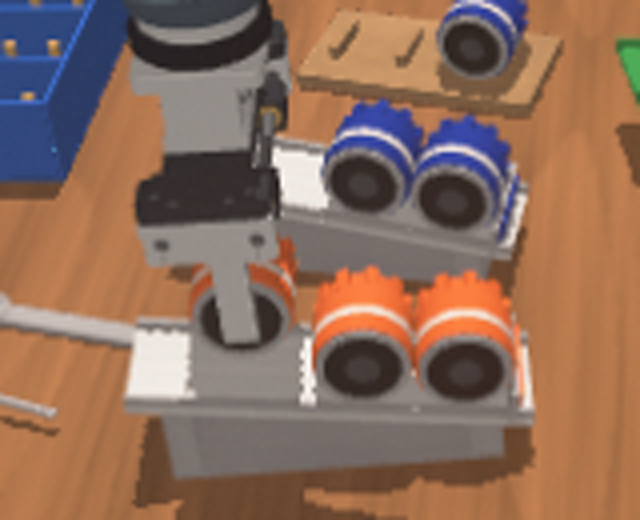

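View pics/t12.png

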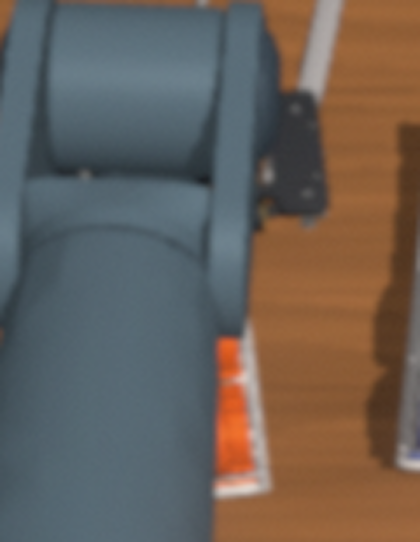

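Run:
```python
from meas import *
st=manip.read_state(); p=st['tool_pos'];x=st['ee_rot'][:,0]
print(p, ((proj(s,p+[0,0,14.4]-29*x)-[130,150])*4).round(1))
hs=hsv(s); md=inr(hs,(0,0,0),(180,140,80))[215:245,175:207]
ys,xs=np.nonzero(md); print((xs.min()+175-130)*4,(xs.max()+176-130)*4,(ys.min()+215-150)*4,(ys.max()+216-150)*4)
```

```text
[585.02534531  84.27338912  99.56665856] [[240.4 317.7]]
200 280 296 352
```

The held filter's face (dark span 200–280, centre 240) matches the prediction (240). Applying the lateral correction and going down.

Request:
move_arm(
  moves=[
    [-0.002, 0.001, 0.008, 0, 0, -0.2, 0.8],
    [0, 0, 0.008, 0, 0, 0, 0.8],
    [0, 0, 0.006, 0, 0, 0, 0.8],
    [0, 0, 0, 0, 0, 0, 0.8],
    [0, 0, 0, 0, 0, 0, 0.8],
  ],
)

```text
time: 19.58
tool_pos: [583.9, 86.1, 77.6]
ee_rot: [[0.118, -0.993, 0.0], [-0.993, -0.118, -0.0], [0.0, -0.0, -1.0]]
wrist_force: [-0.5, 0.5, -2.1]
opening: 57.6
```

```bash
python3 plan.py 583.7 86.5 68 -83.26 5
python3 - <<'E'
from meas import *
c=s['image'][150:280,130:290,::-1]; cv2.imwrite('pics/s13.png',cv2.resize(c,None,fx=4,fy=4,interpolation=2))
E
```

```text
t 19.57 at [583.9  86.1  77.6] yaw -83.23 wf [-0.5  0.5 -2.1] open 57.6 delta [-0.2  0.4 -9.6] dyaw -0.03
[-0.0001, 0.0, 0.0019, 0, 0, np.float64(0.01)]
[-0.0001, 0.0, 0.0019, 0, 0, np.float64(0.01)]
[-0.0001, 0.0, 0.0019, 0, 0, np.float64(0.01)]
[-0.0001, 0.0, 0.0019, 0, 0, np.float64(0.01)]
[-0.0001, 0.0, 0.0019, 0, 0, np.float64(0.01)]
```

View pics/s13.png

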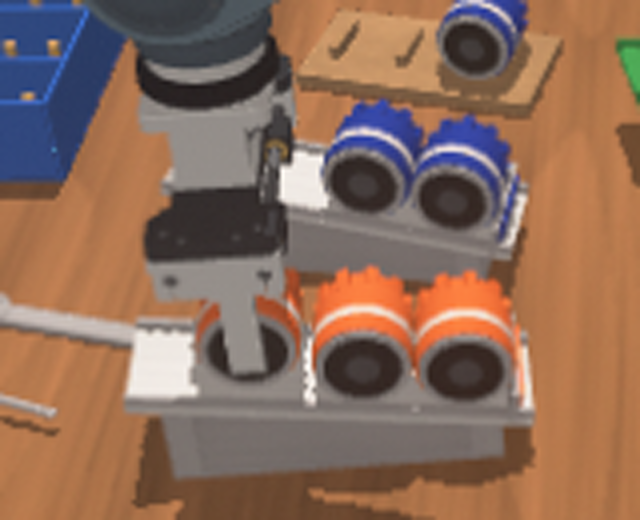

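The filter is about 10 mm above its rest, with a few mm of gap behind the queue. Final lowering.

Request:
move_arm(
  moves=[
    [0, 0, 0.004, 0, 0, 0, 0.8],
    [0, 0, 0.002, 0, 0, 0, 0.8],
    [0, 0, 0.002, 0, 0, 0, 0.8],
    [0, 0, 0, 0, 0, 0, 0.8],
    [0, 0, 0, 0, 0, 0, 0.8],
  ],
)

```text
time: 20.3
tool_pos: [583.8, 86.2, 69.6]
ee_rot: [[0.118, -0.993, 0.0], [-0.993, -0.118, 0.0], [0.0, -0.0, -1.0]]
wrist_force: [1.2, -0.4, -3.0]
opening: 57.9
```

Request:
move_arm(
  moves=[
    [0, 0, 0.001, 0, 0, 0, 0.8],
    [0, 0, 0, 0, 0, 0, 0.8],
    [0, 0, 0, 0, 0, 0, 0.8],
    [0, 0, 0, 0, 0, 0, 0.8],
    [0, 0, 0, 0, 0, 0, 0.8],
  ],
)

```text
time: 20.92
tool_pos: [583.8, 86.1, 68.5]
ee_rot: [[0.118, -0.993, 0.0], [-0.993, -0.118, 0.0], [-0.0, -0.0, -1.0]]
wrist_force: [1.0, 0.8, -2.6]
opening: 57.6
```

```bash
python3 plan.py 583.7 86.5 68 -83.26 5
python3 - <<'E'
from meas import *
c=s['image'][150:280,130:290,::-1]; cv2.imwrite('pics/s14.png',cv2.resize(c,None,fx=4,fy=4,interpolation=2))
E
```

```text
t 20.93 at [583.8  86.1  68.5] yaw -83.23 wf [ 1.   0.8 -2.6] open 57.6 delta [-0.1  0.4 -0.5] dyaw -0.03
[-0.0001, 0.0, 0.0001, 0, 0, np.float64(0.01)]
[-0.0001, 0.0, 0.0001, 0, 0, np.float64(0.01)]
[-0.0001, 0.0, 0.0001, 0, 0, np.float64(0.01)]
[-0.0001, 0.0, 0.0001, 0, 0, np.float64(0.01)]
[-0.0001, 0.0, 0.0001, 0, 0, np.float64(0.01)]
```

View pics/s14.png

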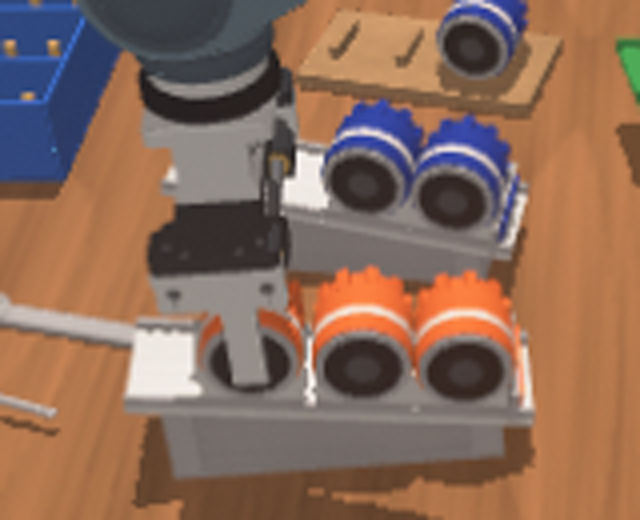

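The filter is between the guards, about 1 mm off the floor, with no contact force. Releasing.

Request:
move_arm(
  moves=[
    [0, 0, 0.001, 0, 0, 0, 0.8],
    [0, 0, 0, 0, 0, 0, 0.3],
    [0, 0, 0, 0, 0, 0, 0],
    [0, 0, 0, 0, 0, 0, 0],
    [0, 0, 0, 0, 0, 0, 0],
  ],
)

```text
time: 21.65
tool_pos: [583.9, 86.2, 67.6]
ee_rot: [[0.118, -0.993, 0.0], [-0.993, -0.118, 0.0], [0.0, -0.0, -1.0]]
wrist_force: [-0.2, -1.0, -0.2]
opening: 91.9
```

Request:
move_arm(
  moves=[
    [0, 0, 0, 0, 0, 0, 0],
    [0, 0, 0, 0, 0, 0, 0],
    [0, 0, -0.01, 0, 0, 0, 0],
    [0, 0, -0.02, 0, 0, 0, 0],
    [0, 0, -0.03, 0, 0, 0, 0],
  ],
)

```text
time: 22.28
tool_pos: [583.5, 86.2, 128.8]
ee_rot: [[0.118, -0.993, -0.0], [-0.993, -0.118, 0.0], [-0.0, 0.0, -1.0]]
wrist_force: [0.5, 0.2, 0.0]
opening: 94.3
```

Request:
move_arm(
  moves=[
    [0, 0, -0.03, 0, 0, 0, 0],
    [0, 0, -0.03, 0, 0, 0, 0],
    [0, 0, -0.03, 0, 0, 0, 0],
    [0, 0, -0.02, 0, 0, 0, 0],
    [0, 0, 0, 0, 0, 0, 0],
  ],
)

```text
time: 22.9
tool_pos: [584.8, 86.1, 240.0]
ee_rot: [[0.118, -0.993, 0.004], [-0.993, -0.118, -0.0], [0.001, -0.004, -1.0]]
wrist_force: [0.1, 0.4, -0.5]
opening: 94.0
```

Run:
```python
from meas import *
print(manip.read_state()['tool_pos'])
c=s['image'][150:280,130:290,::-1]; cv2.imwrite('pics/s15.png',cv2.resize(c,None,fx=4,fy=4,interpolation=2))
hs=hsv(s); md=inr(hs,(0,0,0),(180,140,80)); md[:225]=0; md[260:]=0; md[:,:170]=0; md[:,290:]=0
for i,st,c,m in blobs(md,40): print(st,c)
```

```text
[583.2599068   86.18820383 236.7531541 ]
[185 234  20  15 228] [194.21929825 240.80263158]
[211 235  20  14 220] [220.08636364 241.57272727]
[237 236  19  14 214] [245.92990654 242.48598131]
```

View pics/s15.png

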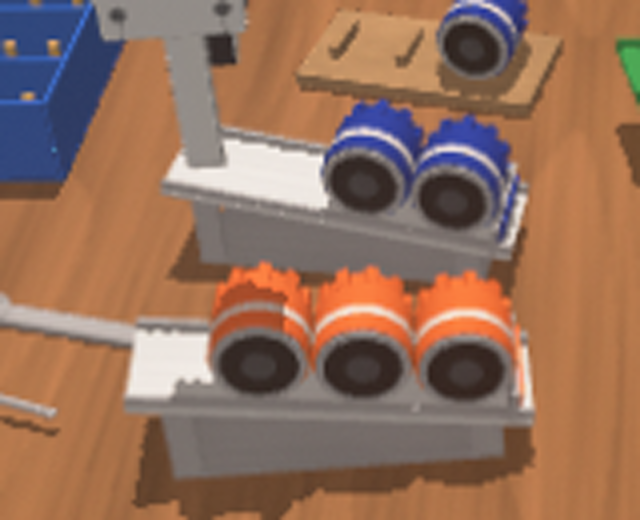

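The new filter's face is at (194.2,240.8), the same pixel as the original third filter (194.2,240.7). One last check of the tray, then I hand in.

Run:
```python
from meas import *
hs=hsv(s); mo=inr(hs,(5,170,150),(14,255,255)); mo[:305]=0; mo[360:]=0; mo[:,:200]=0; mo[:,270:]=0
for i,st,c,m in blobs(mo,20): print('orange',st,c,plane(s,c,50).round(1))
for u in ((234,343),): print('face',(plane(s,u,36)-[463,330,36]).round(1))
cv2.imwrite('pics/s16.png',cv2.resize(s['image'][290:385,180:290,::-1],None,fx=4,fy=4))
print(manip.read_state()['wrist_force'])
```

```text
orange [222 310  29  22 357] [237.45378151 319.28851541] [459.  312.9  50. ]
orange [219 328  30  14 159] [234.59119497 332.09433962] [461.7 344.2  50. ]
face [-0.6 29.8  0. ]
[-0.73457613 -0.56857949 -0.23132311]
```

View pics/s16.png

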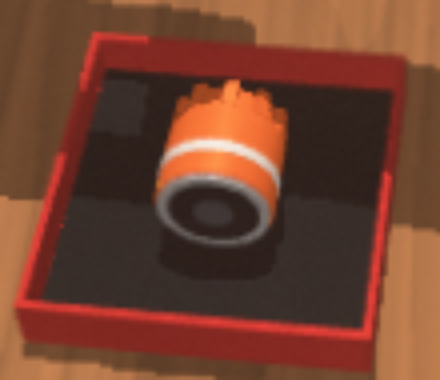

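The oldest filter lies in the middle of the tray: its face is about 30 mm from the tray centre, so its own centre is within about 1 mm of it.

```bash
python3 -c "
from rig import manip
print(manip.finish_job())"
```

```text
the job is handed in; nothing more can be done
None
```

I moved the oldest orange filter into the red tray and loaded the new one third in the orange lane, then handed the job in. The last robot reading before hand-in was about 23 s of the 64 s allowed; the system reports no verdict.

- **Oldest filter:** I set it down about 1 mm above the tray floor and let go. In the last picture it lies within about 1 mm of the tray centre.
- **New filter:** I let it go between the guards, a few millimetres uphill of the queue, and it rolled down to it. Its end face is at pixel (194.2, 240.8), against (194.2, 240.7) for the filter that lay third at the start.
- **Robot and other parts:** The gripper was open and clear, about 160 mm above the bench level of the third filter's centre, with wrist force near zero. The blue filter in the holder and those in the other lane looked undisturbed.

No check failed. The top-view lane edges agreed with the side-view filter line to about 0.5 mm. I did not recheck the final placement in the top view, because the arm was over the lane.

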